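Unstack the pewter caddies into their presentation boxes

ROBOT

A 7-joint arm with a two-finger parallel gripper is mounted at the origin on the work surface. World frame = base frame: x ahead of the robot, y to its left, z up, the work surface at z = 0. Lengths are in m, angles in rad, forces in N, time in s.
With the tool pointing down it reaches from about 0.35 to 0.9 m from the base axis. Payload 8.1 kg.
Tool frame: the origin (TCP) lies midway between the tips of the shut fingers; the grasp point (between the pads) lies 19 mm behind it; z points along the fingers, y is the line along which they close (so a half turn about z gives the same grasp; the last joint's range is limited). The gripper opens to 92 mm and grips with 3 to 60 N. Pads are 19 mm wide; open, the fingers measure 130 mm over their backs; the gripper's body (75 mm by 190 mm) begins 47 mm behind the grasp point.
Start: joints at [-1.449, 0.434, 0.025, 1.573, -0.012, 1.134, -0.075], TCP at [0.139, 0.609, 0.227] pointing down, gripper open.
Joint ranges: [-2.62, 2.62], [-0.44, 2.09], [-1.27, 1.32], [0.08, 2.57], [-1.32, 4.46], [0.12, 2], [-2.74, 2.74]. Speed limits (rad/s): [2.22, 2.22, 3.01, 3.01, 3.14, 3.14, 3.14].

INTERFACE

Orientations are given as a rotation vector (axis times angle).
In Python, from cell import arm gives the robot as it stands.
- The arm moves only by the tool carry_out, never from a script. Its arguments are lists of equal length, an entry for each row: "claw": the finger opening in cm, from 0 to 9.18; "delta_pos": the shift along the tool's x, y, z in cm, a list of three; "angular": the turn, a rotation vector about the tool's x, y, z in rad, a list of three. In form: {"claw": [claw, ...], "delta_pos": [[dx, dy, dz], ...], "angular": [[ax, ay, az], ...]}. A call has 1 to 20 rows; each row shifts and turns the commanded pose from where the row before left it, along the tool's axes as they then stand; what a row does not reach is not made up. A row lasts 1/10 s, in which the tool goes at most 50 mm and 8.59 degrees, less where a joint would pass 70% of its speed; a pose out of reach is approached as far as the arm can. A call with a gripper value outside its range is refused whole. The fingers move at their own pace and stop on an object; "force" is the grip in N (left out, the last holds). Time passes only in rows, so rows that do not move let the fingers close. It gives the time, the measured TCP pose, the force, the opening and the grip force at its end, in the units of the state.
- arm.observe(): the state, without advancing time (a new reading comes with each control period).
- arm.get_image(name): name is "scene" or "top" or "wrist"; returns a dict with "frame" (400x640x3 uint8, red, green, blue), "mtx" (3x3 intrinsics, pixels), "T" (4x4, takes a point from camera to world coordinates). Camera axes: x right, y down, z forward; pixel columns grow to the right and rows downward; lengths in m; the calibration is good to about 2 mm. The wrist camera is an equidistant fisheye: a pixel r from the principal point sees the ray r / f radians off the axis. A picture is of the moment at which its call begins. There is no depth.
- arm.sign_off(): hands the job in; it is judged then, once.
Trained networks look in a picture, given as the dict that the camera call returned (one of the last four; its "shot" number tells which), for a name from the list of things; names that differ only in an ending like _2 or _b are one class to them, and where a whole thing is asked for, a point or a joint stands for the part that bears it (a point fixed in the world has none). Each returns a list of dicts, best first, with "conf" (0 to 1); they miss things now and then, are a little off and sometimes report something else, mostly with a low value. They report only what shows in the picture. A call takes as long as a camera call. They do not tell look-alikes from the thing itself.
- arm.look_for(label, picture): "centre" ([column, row] as shares, 0 to 1, of the picture: columns of its width, rows of its height, amid what is visible of it).
- arm.trace(label, picture): "region" (400x640 bool, what is visible of it) and "centre" ([column, row] as shares, 0 to 1, of the picture: columns of its width, rows of its height, amid what is visible of it).
- arm.place_of(label, picture): "centre" ([column, row] as shares, 0 to 1, of the picture: columns of its width, rows of its height: a listed point, or the origin of a listed thing).
The state is a dict: "clock": time; "joints": joint angles; "dq": joint speeds; "joint_efforts": joint torques, N m; "position": TCP position; "ee_rot": TCP orientation; "force": force on the tool from outside, world axes, zero at the start; "ft_torque": the same for the moment, N m; "width": opening from 0.0 (shut) to 1.0 (fully open); "gripper_force": force on a finger pad.
Only numpy, scipy, OpenCV 4.12 (cv2) and the standard library are available. Lean on these libraries where they do the work, as an engineer would, in place of code of your own. Each camera call takes 0.05 s, during which the arm holds its last target. There are 200 camera calls.

TASK

Pack the polished pewter: take the two stacks of caddies apart and stand each piece upright on the floor of the open presentation-box base made for it, the one of its own shape and size. The metal dents easily, so set each one down gently: do not drop any or let any tip over.

Things in the scene. Friction and masses are not known exactly. Their poses are not given: they have to be found in the camera images.
- caddy_round_large: Large round pewter tea caddy with a flat grey metal lid: upright wall 66 mm in diameter from the base to 56 mm height, then a shoulder and a lid 50 mm in diameter; 76 mm tall over all, one rigid piece (the lid does not come off), about 0.27 kg. At the start it stands on the table as the foot of one of the two stacks. Grip it across the wall. Origin: centre of its underside; z up along its axis.
- caddy_square_large: Large square pewter tea caddy with a brass lid: upright wall 60 x 60 mm from the base to 60 mm height, then a flat square lid 50 x 50 mm; 76 mm tall over all, one rigid piece, about 0.28 kg. At the start it stands on the table as the foot of the other stack. Grip it across two facing flat sides (x and y are square to the sides). Origin: centre of its underside; z up along its axis.
- caddy_round_medium: Medium round pewter caddy with a flat grey metal lid: upright wall 50 mm in diameter from the base to 46 mm height, then a shoulder and a lid 40 mm in diameter; 62 mm tall over all, one rigid piece, about 0.17 kg. At the start it stands on the lid of one of the two large caddies (either one), and may carry the small pot. Origin: centre of its underside; z up along its axis.
- caddy_square_medium: Medium square pewter caddy with a brass lid: upright wall 46 x 46 mm from the base to 48 mm height, then a flat square lid 40 x 40 mm; 62 mm tall over all, one rigid piece, about 0.17 kg. At the start it stands on the lid of the other large caddy, and may carry the small pot. x and y are square to its sides. Origin: centre of its underside; z up along its axis.
- pot_round_small: Small round pewter pot with a flat brass lid: upright wall 36 mm in diameter from the base to 38 mm height, lid 35 mm in diameter; 46 mm tall over all, one rigid piece, about 0.09 kg. At the start it stands on the lid of one of the two medium caddies (either one). Origin: centre of its underside; z up along its axis.
- box_round_large: Navy-blue round presentation-box base for the large round caddy: a shallow open tray lined in cream satin, 88 mm in diameter inside, 94 mm outside, floor 3 mm thick, rim 15 mm above the table all round, fixed to the table. Origin: centre of its underside, on the table; z up.
- box_square_large: Navy-blue square presentation-box base for the large square caddy: a shallow open tray lined in cream satin, 82 x 82 mm inside, 88 x 88 mm outside, floor 3 mm thick, rim 15 mm above the table all round, fixed to the table. Origin: centre of its underside, on the table; z up. x and y are square to its sides.
- box_round_medium: Navy-blue round presentation-box base for the medium round caddy: a shallow open tray lined in cream satin, 70 mm in diameter inside, 76 mm outside, floor 3 mm thick, rim 15 mm above the table all round, fixed to the table. Origin: centre of its underside, on the table; z up.
- box_square_medium: Navy-blue square presentation-box base for the medium square caddy: a shallow open tray lined in cream satin, 66 x 66 mm inside, 72 x 72 mm outside, floor 3 mm thick, rim 15 mm above the table all round, fixed to the table. Origin: centre of its underside, on the table; z up. x and y are square to its sides.
- box_round_small: Navy-blue round presentation-box base for the small round pot: a shallow open tray lined in cream satin, 56 mm in diameter inside, 62 mm outside, floor 3 mm thick, rim 15 mm above the table all round, fixed to the table. Origin: centre of its underside, on the table; z up.
There are look-alikes about, which are no part of the job. What is shaped like the caddy_square_large but orange is not meant.

How it is judged:
At the end, for the whole second after the job is handed in: Each of the five pieces stands in its own box base: centre within 17 mm of the box's centre, underside on the box floor (its origin less than 7 mm above that of the box, whose floor is 3 mm thick), upright within 0.1 rad, at rest and released (horizontal distance between caddy_round_large and box_round_large below 0.017 m and z of caddy_round_large in the frame of box_round_large below 0.007 m and angle between each of caddy_round_large, caddy_square_large, caddy_round_medium, caddy_square_medium, pot_round_small's own z axis and vertical below 0.1 rad and linear speed of each of caddy_round_large, caddy_square_large, caddy_round_medium, caddy_square_medium, pot_round_small below 0.02 m/s and horizontal distance between caddy_square_large and box_square_large below 0.017 m and z of caddy_square_large in the frame of box_square_large below 0.007 m and horizontal distance between caddy_round_medium and box_round_medium below 0.017 m and z of caddy_round_medium in the frame of box_round_medium below 0.007 m and horizontal distance between caddy_square_medium and box_square_medium below 0.017 m and z of caddy_square_medium in the frame of box_square_medium below 0.007 m and horizontal distance between pot_round_small and box_round_small below 0.017 m and z of pot_round_small in the frame of box_round_small below 0.007 m); the robot touches nothing.
It fails at once if a caddy or the pot is tipped over (more than 40 degrees) (angle between any of caddy_round_large, caddy_square_large, caddy_round_medium, caddy_square_medium, pot_round_small's own z axis and vertical above 0.7 rad).
It fails at once if a caddy or the pot is dropped or knocked down: it moves faster than 0.8 m/s (a fall of more than about 3 cm) while the fingers do not hold it ((linear speed of caddy_round_large above 0.8 m/s and contact force between caddy_round_large and the fingers below 0.05 N) or (linear speed of caddy_square_large above 0.8 m/s and contact force between caddy_square_large and the fingers below 0.05 N) or (linear speed of caddy_round_medium above 0.8 m/s and contact force between caddy_round_medium and the fingers below 0.05 N) or (linear speed of caddy_square_medium above 0.8 m/s and contact force between caddy_square_medium and the fingers below 0.05 N) or (linear speed of pot_round_small above 0.8 m/s and contact force between pot_round_small and the fingers below 0.05 N)).
It also fails if it takes over 96 s, if anything falls off the work surface, if the arm or the gripper's body presses on something with over 40 N, if the wrist force passes 120 N, or if a joint passes its speed limit or range.

## Working session

There is one attempt and no reset: what is moved stays moved. The work goes in short steps, Python scripts to look and compute and a tool call to move; the robot and the scene stay as the last step left them, time stands still between calls to the robot, and variables do not carry over. Pictures are saved under pics/ and viewed, at most 14 in all, crops included, and the job is handed in when it is done.

Besides the shell and the picture viewer there is one more tool, called after "Request:" as name(argument=value, ...), one argument or row to a line, values as JSON. carry_out: Moves the arm, as the interface text tells. Its arguments: {"type":"object","properties":{"claw":{"type":"array","items":{"type":"number"}},"delta_pos":{"type":"array","items":{"type":"array","items":{"type":"number"}}},"angular":{"type":"array","items":{"type":"array","items":{"type":"number"}}},"force":{"type":"number"}},"required":["claw","delta_pos","angular"]}

```bash
mkdir -p pics; ls; python3 - <<'E'
from cell import arm
import cv2,numpy as np
o=arm.observe();print({k:np.round(v,3).tolist() for k,v in o.items()})
for n in("scene","top"):
    p=arm.get_image(n);cv2.imwrite(f"pics/{n}0.png",p["frame"][:,:,::-1]);print(n,np.round(p["mtx"],1).tolist(),np.round(p["T"],3).tolist())
    for l in["caddy_round_large","caddy_square_large","caddy_round_medium","caddy_square_medium","pot_round_small","box_round_large","box_square_large","box_round_medium","box_square_medium","box_round_small"]:
        print(l,[(round(d["conf"],2),np.round(np.array(d["centre"])*[640,400],1).tolist()) for d in arm.place_of(l,p)][:4])
E
```

```text
pics
{'clock': 0.0, 'joints': [-1.449, 0.435, 0.025, 1.574, -0.012, 1.134, -0.075], 'dq': [-0.0, 0.001, 0.001, -0.002, -0.001, 0.001, -0.0], 'joint_efforts': [-0.001, -66.784, 0.985, -31.447, -0.061, 0.043, 0.0], 'position': [0.139, 0.609, 0.226], 'ee_rot': [-0.353, -3.122, 0.003], 'force': [0.049, -0.564, -0.922], 'ft_torque': [-0.047, 0.018, -0.003], 'gripper_force': 0.0, 'width': 0.998}
scene [[448.3, 0.0, 322.2], [0.0, 448.3, 206.4], [0.0, 0.0, 1.0]] [[-0.568, 0.513, -0.644, 1.116], [0.823, 0.369, -0.431, 0.37], [0.017, -0.775, -0.631, 0.711], [0.0, 0.0, 0.0, 1.0]]
caddy_round_large [(0.88, [396.9, 266.8])]
caddy_square_large [(0.95, [300.6, 220.9]), (0.9, [376.0, 214.2])]
caddy_round_medium [(0.86, [298.2, 188.4])]
caddy_square_medium [(0.87, [400.1, 245.6]), (0.35, [396.4, 266.2])]
pot_round_small [(0.7, [402.3, 222.0])]
box_round_large [(0.83, [238.1, 193.7]), (0.36, [261.3, 273.0])]
box_square_large [(0.87, [263.9, 272.8])]
box_round_medium [(0.69, [226.3, 232.1])]
box_square_medium [(0.63, [398.7, 325.5])]
box_round_small [(0.62, [327.3, 301.9])]
top [[447.4, 0.0, 319.4], [0.0, 447.4, 193.8], [0.0, 0.0, 1.0]] [[0.071, -0.976, 0.207, 0.327], [-0.997, -0.07, 0.009, -0.047], [0.006, -0.207, -0.978, 0.965], [0.0, 0.0, 0.0, 1.0]]
caddy_round_large [(0.67, [242.1, 218.7])]
caddy_square_large [(0.7, [366.7, 228.7]), (0.59, [288.5, 276.9])]
caddy_round_medium [(0.66, [367.6, 223.0])]
caddy_square_medium [(0.75, [234.0, 212.3])]
pot_round_small [(0.93, [228.4, 203.0])]
box_round_large [(0.75, [454.3, 233.7]), (0.17, [278.3, 147.7])]
box_square_large [(0.72, [347.3, 150.4])]
box_round_medium [(0.61, [413.3, 171.1])]
box_square_medium [(0.95, [215.0, 152.2])]
box_round_small [(0.79, [279.2, 145.7])]
```

View pics/scene0.png

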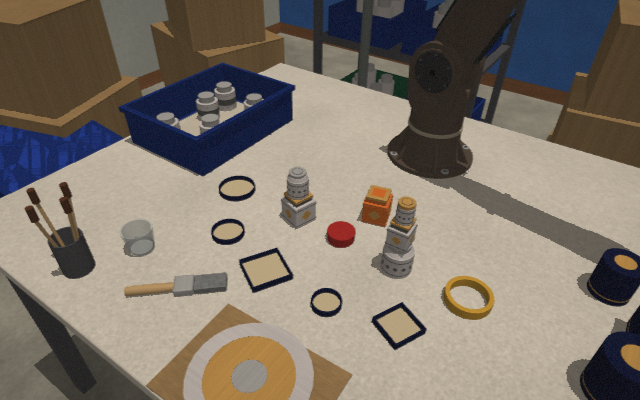

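View pics/top0.png

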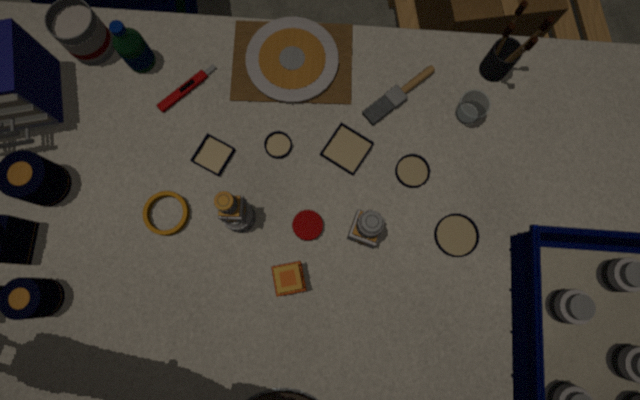

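Two stacks are visible. Stack A is at scene (398,240), top (235,212): round large, square medium, then the small pot. Stack B is at scene (298,195), top (367,228): square large with the round medium on it.

There are two candidates for caddy_square_large: scene (300,221), which is pewter grey, and scene (376,214), which is orange. I take the one at (300,221), because the orange one is excluded. I'll fit the poses and confirm with a crop.

```bash
cat > h.py <<'E'
import numpy as np,cv2
from scipy.optimize import minimize
from scipy.spatial.transform import Rotation as R
# profile: list of (half-size, z); square flag
P={"caddy_round_large":(0,[(33,0),(33,56),(25,66),(25,76)]),"caddy_square_large":(1,[(30,0),(30,60),(25,60),(25,76)]),
"caddy_round_medium":(0,[(25,0),(25,46),(20,52),(20,62)]),"caddy_square_medium":(1,[(23,0),(23,48),(20,48),(20,62)]),
"pot_round_small":(0,[(18,0),(18,38),(17.5,46)]),"box_round_large":(0,[(47,0),(47,15)]),"box_square_large":(1,[(44,0),(44,15)]),
"box_round_medium":(0,[(38,0),(38,15)]),"box_square_medium":(1,[(36,0),(36,15)]),"box_round_small":(0,[(31,0),(31,15)])}
S=4
def proj(p,X):
    T=np.linalg.inv(p["T"]);c=X@T[:3,:3].T+T[:3,3];return (c[:,:2]/c[:,2:])@np.diag(np.diag(p["mtx"])[:2])+p["mtx"][:2,2]
def render(p,items,org):
    """items bottom-up [(label,x,y,z,yaw)] -> supersampled label map in 160x160 window"""
    m=np.zeros((160*S,160*S),np.uint8)
    for i,(l,x,y,z,w) in enumerate(items):
        sq,pr=P[l];a=np.arange(4)*np.pi/2+np.pi/4 if sq else np.arange(48)*np.pi/24
        for (r0,z0),(r1,z1) in zip(pr,pr[1:]):
            X=[]
            for r,h in((r0,z0),(r1,z1)):
                r=r*(2**.5 if sq else 1)
                X+=[[x+r*np.cos(t+w)/1e3,y+r*np.sin(t+w)/1e3,z+h/1e3] for t in a]
            uv=proj(p,np.array(X));h=cv2.convexHull(((uv-org+.5)*S).astype(np.float32)).reshape(-1,2)
            cv2.fillPoly(m,[np.round(h*16).astype(np.int32)],i+1,shift=4)
    return m
def fit(pics,labels,z0s,guess):
    """guess [(x,y,yaw)] -> fitted; pics [(pic, {label:region})]"""
    tg=[]
    for p,reg in pics:
        c=np.round(proj(p,np.array([[*guess[0][:2],z0s[-1]]]))[0]-80)
        M=np.float32([[S,0,-c[0]*S+S/2-.5],[0,S,-c[1]*S+S/2-.5]])
        tg.append((p,c,[None if reg.get(l) is None else cv2.warpAffine(reg[l].astype(np.float32),M,(160*S,160*S))>.5 for l in labels]))
    def cost(v):
        v=v.reshape(-1,3);k=0
        for p,c,ts in tg:
            m=render(p,[(l,a[0],a[1],z,a[2]) for l,z,a in zip(labels,z0s,v)],c)
            for i,t in enumerate(ts):
                if t is None: continue
                q=m==i+1;k+=1-(q&t).sum()/max(1,(q|t).sum())
        return k
    v0=np.array(guess,float).ravel();n=len(v0)
    sim=np.vstack([v0]+[v0+np.eye(n)[j]*(.2 if j%3==2 else .004) for j in range(n)])
    r=minimize(cost,v0,method="Nelder-Mead",options=dict(initial_simplex=sim,maxfev=250*len(guess),xatol=1e-4,fatol=1e-4))
    return r.x.reshape(-1,3),r.fun
def back(p,uv,z):
    d=p["T"][:3,:3]@np.array([(uv[0]-p["mtx"][0,2])/p["mtx"][0,0],(uv[1]-p["mtx"][1,2])/p["mtx"][1,1],1]);o=p["T"][:3,3]
    return (o+d*(z-o[2])/d[2])[:2]
E
cat > m.py <<'E'
from cell import arm
from h import *
ps=[arm.get_image(n) for n in("scene","top")]
cv2.imwrite("pics/crop.png",cv2.resize(ps[0]["frame"][150:290,250:450,::-1],None,fx=4,fy=4,interpolation=cv2.INTER_CUBIC))
pick={"caddy_square_large":[(300,221),(366,228)]}
G=[(["caddy_round_large","caddy_square_medium","pot_round_small"],[0,.076,.138]),(["caddy_square_large","caddy_round_medium"],[0,.076])]+[([l],[0]) for l in P if l[:3]=="box"]
for ls,zs in G:
    pics=[];
    for i,p in enumerate(ps):
        reg={}
        for l in ls:
            r=arm.trace(l,p)
            r=[d for d in r if d["conf"]>.3]
            if r and l in pick:
                r=[min(r,key=lambda d:np.hypot(*(np.array(d["centre"])*[640,400]-pick[l][i])))]
            if r: reg[l]=r[0]["region"]
        pics.append((p,reg))
    g=[]
    for l,z in zip(ls,zs):
        bs=[]
        for i,p in enumerate(ps):
            r=arm.place_of(l,p)
            if l in pick: r=[min(r,key=lambda d:np.hypot(*(np.array(d["centre"])*[640,400]-pick[l][i])))]
            bs.append(back(p,np.array(r[0]["centre"])*[640,400],z+(.003 if l[:3]=="box" else 0)) if r else [np.nan]*2)
        print(l,"net",np.round(bs,4).tolist(),[int(x[1][l].sum()) if l in x[1] else 0 for x in pics]);g.append(np.nanmean(bs,0))
    best=None
    for w in(0,.4,.8,1.2) if any("square" in l for l in ls) else (0,):
        for nm,pp in(("both",pics),):
            f=fit(pp,ls,zs,[(a[0],a[1],w) for a in g])
            if best is None or f[1]<best[1]: best=f
    for i in(0,1):
        f=fit(pics[i:i+1],ls,zs,best[0].tolist());print("  view",i,np.round(f[0],4).tolist(),round(f[1],3))
    print("  FIT",np.round(best[0],4).tolist(),round(best[1],3))
E
time python3 m.py
```

```text
caddy_round_large net [[0.4727, 0.1365], [0.4667, 0.1203]] [886, 412]
caddy_square_medium net [[0.4773, 0.1302], [0.4722, 0.1272]] [712, 377]
pot_round_small net [[0.467, 0.1298], [0.4739, 0.1318]] [514, 408]
  view 0 [[0.4667, 0.1303, 1.4084], [0.4685, 0.1288, 1.6485], [0.4703, 0.1317, 1.0838]] 0.239
  view 1 [[0.4677, 0.1296, 1.4248], [0.4709, 0.1293, 1.5908], [0.4697, 0.131, 1.0016]] 0.284
  FIT [[0.4673, 0.1296, 1.3223], [0.47, 0.1291, 1.6206], [0.4697, 0.1311, 0.9959]] 0.574
caddy_square_large net [[0.4746, -0.1309], [0.4555, -0.1377]] [878, 425]
caddy_round_medium net [[0.4544, -0.1411], [0.4599, -0.1412]] [635, 612]
  view 0 [[0.4577, -0.14, -0.4048], [0.4597, -0.1393, 0.3862]] 0.112
  view 1 [[0.4582, -0.1395, -0.2808], [0.4588, -0.1406, 0.4413]] 0.135
  FIT [[0.458, -0.1393, -0.2872], [0.4588, -0.1404, 0.3363]] 0.285
box_round_large net [[0.4784, -0.314], [0.4564, -0.3392]] [780, 1578]
  view 0 [[0.4635, -0.3362, 0.5637]] 0.049
  view 1 [[0.4624, -0.3375, 0.7393]] 0.026
  FIT [[0.4625, -0.3372, 0.627]] 0.082
box_square_large net [[0.6476, -0.086], [0.6321, -0.0912]] [1528, 1601]
  view 0 [[0.6404, -0.0899, 1.0648]] 0.029
  view 1 [[0.6387, -0.0911, 1.0643]] 0.025
  FIT [[0.6392, -0.0907, 1.0599]] 0.065
box_round_medium net [[0.6058, -0.235], [0.5952, -0.2457]] [728, 946]
  view 0 [[0.6001, -0.2372, 0.4882]] 0.038
  view 1 [[0.5989, -0.2388, 0.3484]] 0.04
  FIT [[0.599, -0.2384, 0.3127]] 0.094
box_square_medium net [[nan, nan], [0.606, 0.2094]] [1466, 1540]
  view 0 [[0.6042, 0.2062, 1.1252]] 0.032
  view 1 [[0.6041, 0.2061, 1.1224]] 1.0
  FIT [[0.6041, 0.2061, 1.1224]] 1.033
box_round_small net [[0.6393, 0.0711], [0.6317, 0.0615]] [759, 593]
  view 0 [[0.6379, 0.0641, 0.2892]] 0.034
  view 1 [[0.6363, 0.0637, 0.5307]] 0.079
  FIT [[0.6375, 0.0638, 0.1798]] 0.125
real	0m22.776s
user	0m19.088s
sys	0m0.344s
```

```bash
cat > ov.py <<'E'
from cell import arm
from h import *
ps=[arm.get_image(n) for n in("scene","top")]
items=[("caddy_square_medium",.47,.1291,.076,w) for w in(0.05,)]+[("caddy_square_large",.458,-.1395,0,w) for w in(-.35,)]
tiles=[]
for p in ps:
    for it in items:
        c=np.round(proj(p,np.array([[it[1],it[2],it[3]+.04]]))[0]).astype(int);K=7;h=28
        im=cv2.resize(p["frame"][c[1]-h:c[1]+h,c[0]-h:c[0]+h,::-1],None,fx=K,fy=K,interpolation=cv2.INTER_CUBIC)
        sq,pr=P[it[0]];
        for r,z in pr:
            a=np.arange(4)*np.pi/2+np.pi/4+it[4];X=np.c_[it[1]+r*2**.5*np.cos(a)/1e3,it[2]+r*2**.5*np.sin(a)/1e3,a*0+it[3]+z/1e3]
            cv2.polylines(im,[np.round((proj(p,X)-c+h+.5)*K).astype(np.int32)],True,(0,255,0),1)
        tiles.append(im)
cv2.imwrite("pics/ov1.png",np.vstack([np.hstack(tiles[:2]),np.hstack(tiles[2:])])[:, :][:784])
E
python3 ov.py; python3 -c "
import cv2;i=cv2.imread('pics/ov1.png');cv2.imwrite('pics/ov1.png',cv2.resize(i,(600,600)))"
```

```text
(no output)
```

View pics/crop.png

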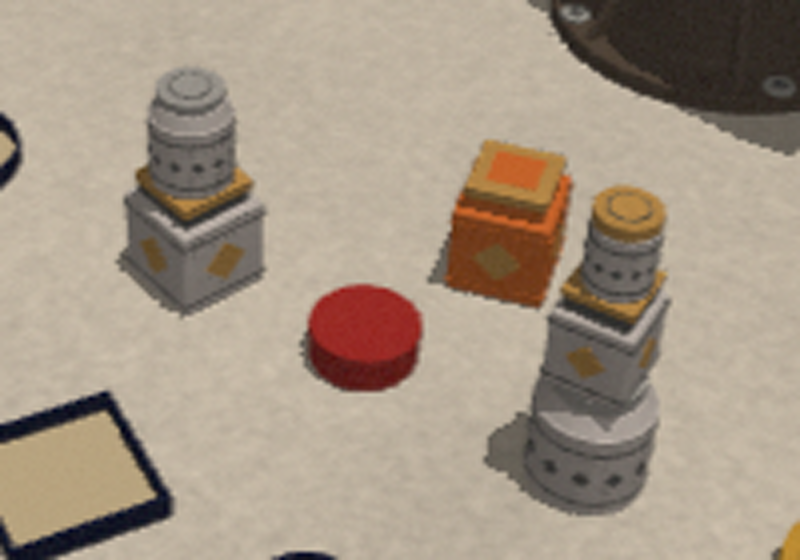

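View pics/ov1.png

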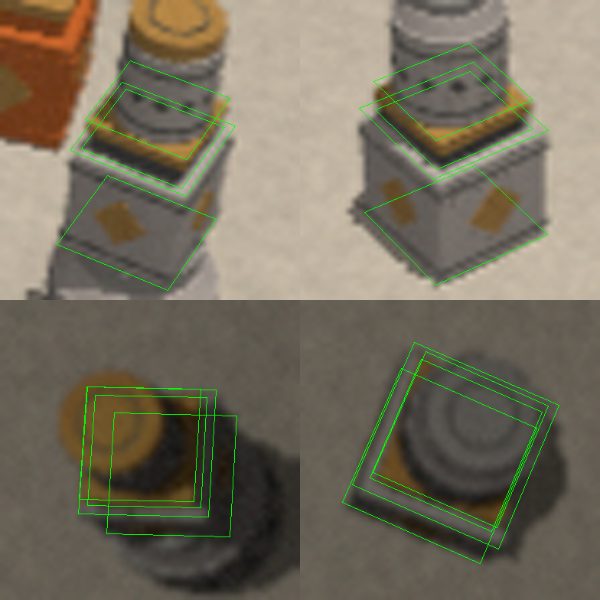

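The crop shows the caddy at scene (300,221) is grey pewter with a brass lid and carries the round medium caddy. The orange one at (376,214) is the look-alike and gets left alone. In the overlay, the square yaws of 0.05 (medium) and -0.35 (large) match the edges.

```bash
cat > d.py <<'E'
import sys,numpy as np
from cell import arm
from scipy.spatial.transform import Rotation as R
o=arm.observe();M=R.from_rotvec(o["ee_rot"]).as_matrix();p=np.array(o["position"])
h=np.degrees(np.arctan2(M[1,1],M[0,1]));print("t",round(o["clock"],2),"pos",np.round(p,4),"hdg",round(h,2),"tilt",np.round(M[:2,2],4),"q",np.round(o["joints"],2),"w",round(o["width"]*9.2,2),"F",np.round(o["force"],1),round(o["gripper_force"],1))
for a in sys.argv[1:]:
    v=[float(x) for x in a.split(",")]
    r=(h-v[3]+90)%180-90 if len(v)>3 else 0; 
    t=np.radians(h-r);Y=np.array([np.cos(t),np.sin(t),0]);Z=np.array([0,0,-1]);X=np.cross(Y,Z);E=np.array(v[:3])-p
    print(a,"| now",np.round(M.T@E*100,2),"| az",round(np.radians(r),3),"| then",np.round([X@E*100,Y@E*100,Z@E*100],2))
E
python3 d.py .4697,.1311,.225,92.9 .4697,.1311,.156,92.9
```

```text
t 3.3 pos [0.1393 0.6093 0.2267] hdg 77.12 tilt [-0.  0.] q [-1.45  0.43  0.02  1.57 -0.01  1.13 -0.08] w 9.24 F [ 0.7 -0.5 -0.3] 0.0
.4697,.1311,.225,92.9 | now [-42.87 -39.25   0.17] | az -0.275 | then [-30.57 -49.43   0.17]
.4697,.1311,.156,92.9 | now [-42.87 -39.25   7.07] | az -0.275 | then [-30.57 -49.43   7.07]
```

Request:
carry_out(
  claw=[9.1,9.1,9.1,9.1,9.1,9.1,9.1,9.1,9.1,9.1,9.1,9.1,9.1,9.1,9.1,9.1,7,7],
  delta_pos=[
    [-1.43,-1.31,0],
    [-2.86,-2.62,0],
    [-2.86,-2.62,0],
    [-2.86,-2.62,0],
    [-2.86,-2.62,0],
    [-2.86,-2.62,0],
    [-2.86,-2.62,0],
    [-2.86,-2.62,0],
    [-2.86,-2.62,0],
    [-2.86,-2.62,0],
    [-2.86,-2.62,0],
    [-2.86,-2.62,0],
    [-2.86,-2.62,0],
    [-2.86,-2.62,0],
    [-2.86,-2.62,0],
    [-1.43,-1.31,0],
    [0,0,0],
    [0,0,0],
  ],
  angular=[
    [0,0,0],
    [0,0,0],
    [0,0,0],
    [0,0,0],
    [0,0,0],
    [0,0,0],
    [0,0,0],
    [0,0,0],
    [0,0,0],
    [0,0,0],
    [0,0,0],
    [0,0,0],
    [0,0,0],
    [0,0,0],
    [0,0,0],
    [0,0,0],
    [0,0,-0.138],
    [0,0,-0.138],
  ],
  force=20,
)

```text
clock: 5.1
position: [0.4703, 0.1297, 0.2268]
ee_rot: [-0.086, 3.14, -0.0]
force: [0.0, 0.6, -0.0]
width: 0.865
gripper_force: 0.0
```

```bash
python3 d.py .4697,.1311,.225,92.9 .4697,.1311,.156,92.9
```

```text
t 5.1 pos [0.4703 0.1297 0.2268] hdg 93.13 tilt [ 0.0002 -0.0001] q [-0.61  0.21  0.28  1.92 -0.07  1.03  1.32] w 7.96 F [ 0.   0.6 -0. ] 0.0
.4697,.1311,.225,92.9 | now [0.06 0.14 0.18] | az 0.004 | then [0.06 0.14 0.18]
.4697,.1311,.156,92.9 | now [0.06 0.14 7.08] | az 0.004 | then [0.06 0.14 7.08]
```

Request:
carry_out(
  claw=[6,5.5,5.5,5.5,5.5,3,3,3,3,3,3],
  delta_pos=[
    [0,0.05,1.5],
    [0,0.05,2.2],
    [0,0,2.2],
    [0,0,1.1],
    [0,0,0],
    [0,0,0],
    [0,0,0],
    [0,0,0],
    [0,0,0],
    [0,0,0],
    [0,0,0],
  ],
  angular=[
    [0,0,0],
    [0,0,0],
    [0,0,0],
    [0,0,0],
    [0,0,0],
    [0,0,0],
    [0,0,0],
    [0,0,0],
    [0,0,0],
    [0,0,0],
    [0,0,0],
  ],
)

```text
clock: 6.2
position: [0.4705, 0.1316, 0.1575]
ee_rot: [-0.08, 3.139, 0.001]
force: [-0.3, -1.2, 6.5]
width: 0.385
gripper_force: 20.0
```

```bash
python3 d.py .6375,.0638,.2 .6375,.0638,.022
```

```text
t 6.2 pos [0.4705 0.1316 0.1575] hdg 92.93 tilt [0.0015 0.0006] q [-0.59  0.29  0.26  2.   -0.1   0.86  1.35] w 3.54 F [-0.3 -1.2  6.5] 20.0
.6375,.0638,.2 | now [-16.34  -7.62  -4.23] | az 0.0 | then [-16.33  -7.63  -4.25]
.6375,.0638,.022 | now [-16.31  -7.63  13.57] | az 0.0 | then [-16.33  -7.63  13.55]
```

Request:
carry_out(
  claw=[3,3,3,3,3,3,3,3,3,3,3,3,3,3,3,3,3],
  delta_pos=[
    [0,0,-0.5],
    [0,0,-1.5],
    [0,0,-1.5],
    [-1,-0.45,-0.8],
    [-2.5,-1.2,0],
    [-3,-1.4,0],
    [-3,-1.4,0],
    [-3,-1.4,0],
    [-2.5,-1.2,0],
    [-1.33,-0.58,0],
    [0,0,2],
    [0,0,4],
    [0,0,4],
    [0,0,4],
    [0,0,2],
    [0,0,1],
    [0,0,0],
  ],
  angular=[
    [0,0,0],
    [0,0,0],
    [0,0,0],
    [0,0,0],
    [0,0,0],
    [0,0,0],
    [0,0,0],
    [0,0,0],
    [0,0,0],
    [0,0,0],
    [0,0,0],
    [0,0,0],
    [0,0,0],
    [0,0,0],
    [0,0,0],
    [0,0,0],
    [0,0,0],
  ],
)

```text
clock: 7.9
position: [0.6364, 0.0631, 0.0284]
ee_rot: [0.08, -3.138, 0.001]
force: [0.9, -0.2, -0.2]
width: 0.384
gripper_force: 20.0
```

```bash
python3 d.py .6375,.0638,.0225; python3 - <<'E'
from cell import arm
import cv2
a=arm.get_image("scene")["frame"][130:350,230:470,::-1]
cv2.imwrite("pics/p1.png",cv2.resize(a,None,fx=2.5,fy=2.5,interpolation=cv2.INTER_CUBIC))
E
```

```text
t 7.9 pos [0.6364 0.0631 0.0284] hdg 92.92 tilt [-0.0022 -0.0006] q [-0.35  0.68  0.25  1.74 -0.23  0.76  1.64] w 3.53 F [ 0.9 -0.2 -0.2] 20.0
.6375,.0638,.0225 | now [-0.11  0.06  0.59] | az 0.0 | then [-0.11  0.06  0.59]
```

View pics/p1.png

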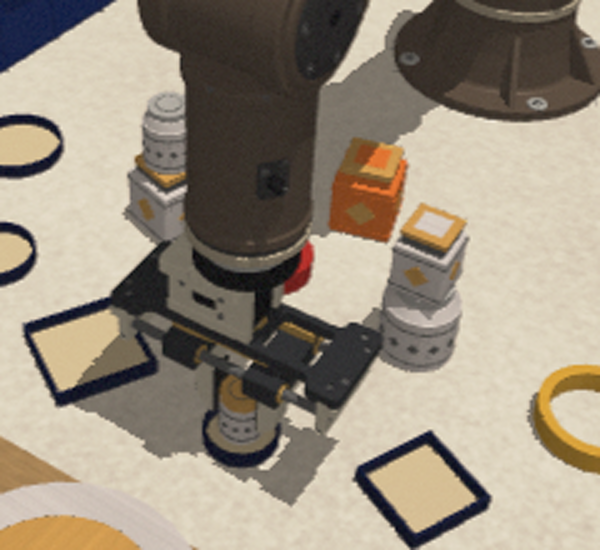

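The pot is held upright above the round small box (crop 238,430) and the rest of stack A is undisturbed. I'll lower it and release.

Request:
carry_out(
  claw=[3,3,3,3],
  delta_pos=[
    [-0.1,0.05,0.25],
    [0,0,0.2],
    [0,0,0.15],
    [0,0,0],
  ],
  angular=[
    [0,0,0],
    [0,0,0],
    [0,0,0],
    [0,0,0],
  ],
)

```text
clock: 8.35
position: [0.638, 0.0643, 0.0241]
ee_rot: [-0.08, 3.14, 0.0]
force: [0.8, -0.9, -1.2]
width: 0.383
gripper_force: 20.0
```

Request:
carry_out(
  claw=[3,3,3],
  delta_pos=[
    [0,0,0.1],
    [0,0,0.1],
    [0,0,0],
  ],
  angular=[
    [0,0,0],
    [0,0,0],
    [0,0,0],
  ],
)

```text
clock: 8.65
position: [0.638, 0.0643, 0.0226]
ee_rot: [-0.08, 3.14, 0.001]
force: [-3.2, -0.3, 6.6]
width: 0.387
gripper_force: 20.0
```

Request:
carry_out(
  claw=[5.5,5.5,5.5,6,7,7,7,7,7],
  delta_pos=[
    [0,0,0],
    [0,0,0],
    [0,0,0],
    [0,0,-1],
    [0,0,-3],
    [0,0,-4],
    [0,0,-4],
    [0,0,-2.2],
    [0,0,0],
  ],
  angular=[
    [0,0,0],
    [0,0,0],
    [0,0,0],
    [0,0,0],
    [0,0,0],
    [0,0,0],
    [0,0,0],
    [0,0,0],
    [0,0,0],
  ],
)

```text
clock: 9.55
position: [0.6402, 0.0642, 0.1685]
ee_rot: [-0.08, 3.133, 0.002]
force: [1.3, -0.6, 0.0]
width: 0.763
gripper_force: 0.0
```

```bash
python3 d.py .470,.1291,.165,92.9 .47,.1291,.096,92.9; cat > m2.py <<'E'
import sys
from cell import arm
from h import *
# usage: label,z,x,y,yaw ... joined as stack
a=[s.split(",") for s in sys.argv[1:]];ls=[s[0] for s in a]
for n in("scene","top"):
    p=arm.get_image(n);reg={}
    for s in a:
        c=proj(p,np.array([[float(s[2]),float(s[3]),float(s[1])+.03]]))[0]
        r=[d for d in arm.trace(s[0],p) if np.hypot(*(np.array(d["centre"])*[640,400]-c))<30]
        if r: reg[s[0]]=r[0]["region"]
    if not reg: print(n,"none");continue
    f=fit([(p,reg)],ls,[float(s[1]) for s in a],[tuple(map(float,s[2:])) for s in a]);print(n,list(reg),np.round(f[0],4).tolist(),round(f[1],3))
E
python3 m2.py caddy_round_large,0,.4673,.1296,0 caddy_square_medium,.076,.47,.1291,.05;python3 m2.py pot_round_small,.003,.638,.064,0
```

```text
t 9.55 pos [0.6402 0.0642 0.1685] hdg 92.92 tilt [0.007  0.0013] q [-0.39  0.52  0.31  1.62 -0.18  1.02  1.59] w 7.02 F [ 1.3 -0.6  0. ] 0.0
.470,.1291,.165,92.9 | now [16.67  7.35  0.23] | az 0.0 | then [16.67  7.34  0.35]
.47,.1291,.096,92.9 | now [16.72  7.34  7.13] | az 0.0 | then [16.67  7.34  7.25]
scene ['caddy_round_large'] [[0.4666, 0.1299, 0.2924], [0.4664, 0.1268, 0.0382]] 0.046
top ['caddy_round_large', 'caddy_square_medium'] [[0.4682, 0.1299, 0.0886], [0.4696, 0.1291, 0.0322]] 0.449
scene ['pot_round_small'] [[0.6377, 0.0643, 0.1021]] 0.065
top ['pot_round_small'] [[0.6366, 0.062, 0.0055]] 0.058
```

Request:
carry_out(
  claw=[7.2,7.2,7.2,7.2,7.2,7.2,7.2,7.2,7.2,7.2,7.2,7.2,4,4,4,4,4,4],
  delta_pos=[
    [1.5,0.65,0],
    [3,1.3,0],
    [4,1.8,0],
    [4,1.8,0],
    [3,1.3,0],
    [1.2,0.5,0],
    [0,0,0],
    [0,0,1.5],
    [0,0,2.2],
    [0,0,2.2],
    [0,0,1.1],
    [0,0,0],
    [0,0,0],
    [0,0,0],
    [0,0,0],
    [0,0,0],
    [0,0,0],
    [0,0,0],
  ],
  angular=[
    [0,0,0],
    [0,0,0],
    [0,0,0],
    [0,0,0],
    [0,0,0],
    [0,0,0],
    [0,0,0],
    [0,0,0],
    [0,0,0],
    [0,0,0],
    [0,0,0],
    [0,0,0],
    [0,0,0],
    [0,0,0],
    [0,0,0],
    [0,0,0],
    [0,0,0],
    [0,0,0],
  ],
)

```text
clock: 11.85
position: [0.4677, 0.1293, 0.0943]
ee_rot: [-0.08, 3.139, 0.001]
force: [-0.8, -0.3, 5.9]
width: 0.499
gripper_force: 20.0
```

```bash
python3 d.py .6042,.2062,.1,64.3 .6042,.2062,.025,64.3
```

```text
t 11.85 pos [0.4677 0.1293 0.0943] hdg 92.94 tilt [0.0011 0.0006] q [-0.58  0.38  0.26  2.08 -0.15  0.7   1.4 ] w 4.59 F [-0.8 -0.3  5.9] 20.0
.6042,.2062,.1,64.3 | now [-14.02   6.98  -0.55] | az 0.5 | then [-8.96 12.84 -0.57]
.6042,.2062,.025,64.3 | now [-14.01   6.97   6.95] | az 0.5 | then [-8.96 12.84  6.93]
```

Request:
carry_out(
  claw=[4,4,4,4,4,4,4,4,4,4,4,4,4,4,4,4,4],
  delta_pos=[
    [0,0,-0.5],
    [0,0,-1.2],
    [0,0,-0.8],
    [0,0,-0.5],
    [0,0,0],
    [0,0,0],
    [-0.8,1.2,0],
    [-1.6,2.3,0],
    [-2,2.93,0],
    [-2,2.93,0],
    [-1.6,2.3,0],
    [-0.76,1.2,0],
    [0,0,1.5],
    [0,0,3],
    [0,0,3],
    [0,0,1.5],
    [0,0,0.5],
  ],
  angular=[
    [0,0,0],
    [0,0,0],
    [0,0,0.125],
    [0,0,0.125],
    [0,0,0.125],
    [0,0,0.125],
    [0,0,0],
    [0,0,0],
    [0,0,0],
    [0,0,0],
    [0,0,0],
    [0,0,0],
    [0,0,0],
    [0,0,0],
    [0,0,0],
    [0,0,0],
    [0,0,0],
  ],
)

```text
clock: 13.55
position: [0.6, 0.206, 0.0268]
ee_rot: [-0.699, -3.06, 0.004]
force: [-0.8, 0.1, -0.4]
width: 0.503
gripper_force: 20.0
```

```bash
python3 d.py .6024,.2071,.0213,64.3; python3 - <<'E'
from cell import arm
import cv2
a=arm.get_image("scene")["frame"][200:380,300:540,::-1]
cv2.imwrite("pics/p2.png",cv2.resize(a,None,fx=2.5,fy=2.5,interpolation=cv2.INTER_CUBIC))
E
```

```text
t 13.55 pos [0.6    0.206  0.0268] hdg 64.26 tilt [-0.0036 -0.0015] q [-0.63  0.68  0.33  1.75 -0.3   0.76  0.97] w 4.62 F [-0.8  0.1 -0.4] 20.0
.6024,.2071,.0213,64.3 | now [-0.17  0.21  0.55] | az -0.001 | then [-0.17  0.2   0.55]
```

View pics/p2.png

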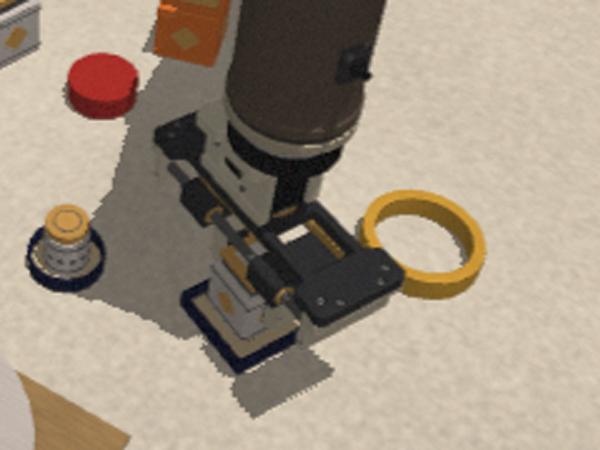

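The pot stands in its box (crop 67,245). The square medium caddy hangs aligned over its own box (crop 240,320), so I'll lower it.

Request:
carry_out(
  claw=[4,4,4,4],
  delta_pos=[
    [0,0.05,0.2],
    [0,0,0.2],
    [0,0,0.1],
    [0,0,0.05],
  ],
  angular=[
    [0,0,0],
    [0,0,0],
    [0,0,0],
    [0,0,0],
  ],
)

```text
clock: 14.0
position: [0.6026, 0.2076, 0.0238]
ee_rot: [0.699, 3.062, 0.001]
force: [-0.4, -0.9, -2.0]
width: 0.501
gripper_force: 20.0
```

Request:
carry_out(
  claw=[4,4,4,4],
  delta_pos=[
    [0,0,0.12],
    [0,0,0.1],
    [0,0,0.08],
    [0,0,0],
  ],
  angular=[
    [0,0,0],
    [0,0,0],
    [0,0,0],
    [0,0,0],
  ],
)

```text
clock: 14.4
position: [0.6024, 0.2075, 0.0213]
ee_rot: [0.699, 3.063, 0.001]
force: [-3.1, -0.2, 9.9]
width: 0.504
gripper_force: 20.0
```

Request:
carry_out(
  claw=[6,6,6,6,6.5,7,7,7,7],
  delta_pos=[
    [0,0,0],
    [0,0,0],
    [0,0,0],
    [0,0,-1],
    [0,0,-3],
    [0,0,-4.5],
    [0,0,-4.5],
    [0,0,-2],
    [0,0,0],
  ],
  angular=[
    [0,0,0],
    [0,0,0],
    [0,0,0],
    [0,0,0],
    [0,0,0],
    [0,0,0],
    [0,0,-0.05],
    [0,0,-0.05],
    [0,0,0],
  ],
)

```text
clock: 15.3
position: [0.6045, 0.2078, 0.1749]
ee_rot: [0.542, 3.088, 0.006]
force: [-1.0, 0.4, -1.1]
width: 0.761
gripper_force: 0.0
```

```bash
python3 d.py .459,-.14,.17,70 .459,-.14,.096,70; python3 m2.py caddy_square_medium,.003,.604,.206,1.122
```

```text
t 15.3 pos [0.6045 0.2078 0.1749] hdg 70.08 tilt [0.0065 0.0029] q [-0.67  0.51  0.38  1.63 -0.21  1.03  1.  ] w 7.0 F [-1.   0.4 -1.1] 0.0
.459,-.14,.17,70 | now [  1.83 -37.66   0.29] | az 0.001 | then [  1.77 -37.66   0.49]
.459,-.14,.096,70 | now [  1.86 -37.69   7.69] | az 0.001 | then [  1.77 -37.66   7.89]
scene ['caddy_square_medium'] [[0.6041, 0.2065, 1.1574]] 0.064
top ['caddy_square_medium'] [[0.6038, 0.2063, 1.051]] 0.396
```

Request:
carry_out(
  claw=[7.5,7.5,7.5,7.5,7.5,7.5,7.5,7.5,7.5,7.5,7.5,7.5,7.5],
  delta_pos=[
    [0.1,-1.5,0],
    [0.1,-3,0],
    [0.2,-4,0],
    [0.2,-4,0],
    [0.2,-4,0],
    [0.2,-4,0],
    [0.2,-4,0],
    [0.2,-4,0],
    [0.2,-4,0],
    [0,-3.5,0],
    [0,-1.6,0],
    [0,0,0],
    [0,0,0],
  ],
  angular=[
    [0,0,0],
    [0,0,0],
    [0,0,0],
    [0,0,0],
    [0,0,0],
    [0,0,0],
    [0,0,0],
    [0,0,0],
    [0,0,0],
    [0,0,0],
    [0,0,0],
    [0,0,0],
    [0,0,0],
  ],
)

```text
clock: 16.8
position: [0.4578, -0.1405, 0.1697]
ee_rot: [-0.547, -3.092, -0.0]
force: [0.3, 0.9, -0.4]
width: 0.815
gripper_force: 0.0
```

```bash
python3 d.py .459,-.14,.17,70 .459,-.14,.096,70
```

```text
t 16.8 pos [ 0.4578 -0.1405  0.1697] hdg 69.94 tilt [-0.001   0.0004] q [-0.2   0.27  0.48  2.02 -0.16  0.89  1.59] w 7.5 F [ 0.3  0.9 -0.4] 0.0
.459,-.14,.17,70 | now [-0.09  0.09 -0.03] | az -0.001 | then [-0.09  0.09 -0.03]
.459,-.14,.096,70 | now [-0.1   0.09  7.37] | az -0.001 | then [-0.09  0.09  7.37]
```

Request:
carry_out(
  claw=[7.5,7.5,7.5,7.5,7.5,4.3,4.3,4.3,4.3,4.3,4.3],
  delta_pos=[
    [-0.1,0.05,1.5],
    [0,0,2.4],
    [0,0,2.4],
    [0,0,1.1],
    [0,0,0],
    [0,0,0],
    [0,0,0],
    [0,0,0],
    [0,0,0],
    [0,0,0],
    [0,0,0],
  ],
  angular=[
    [0,0,0],
    [0,0,0],
    [0,0,0],
    [0,0,0],
    [0,0,0],
    [0,0,0],
    [0,0,0],
    [0,0,0],
    [0,0,0],
    [0,0,0],
    [0,0,0],
  ],
)

```text
clock: 17.9
position: [0.4604, -0.1403, 0.0969]
ee_rot: [0.545, 3.093, 0.001]
force: [-0.5, 0.8, 7.1]
width: 0.54
gripper_force: 20.0
```

```bash
python3 d.py .599,-.238,.125 .599,-.238,.0235
```

```text
t 17.9 pos [ 0.4604 -0.1403  0.0969] hdg 70.02 tilt [0.0014 0.0003] q [-0.15  0.38  0.43  2.09 -0.25  0.71  1.67] w 4.97 F [-0.5  0.8  7.1] 20.0
.599,-.238,.125 | now [-16.37  -4.45  -2.8 ] | az 0.0 | then [-16.37  -4.45  -2.81]
.599,-.238,.0235 | now [-16.36  -4.45   7.35] | az 0.0 | then [-16.37  -4.45   7.34]
```

Request:
carry_out(
  claw=[4.3,4.3,4.3,4.3,4.3,4.3,4.3,4.3,4.3,4.3,4.3,4.3,4.3,4.3,4.3,4.3],
  delta_pos=[
    [0,0,-0.5],
    [0,0,-1.2],
    [0,0,-1.3],
    [-1.4,-0.4,0],
    [-2.8,-0.75,0],
    [-4,-1.1,0],
    [-4,-1.1,0],
    [-2.8,-0.75,0],
    [-1.35,-0.35,0],
    [0,0,1],
    [0,0,3],
    [0,0,3],
    [0,0,1.5],
    [0,0,1.1],
    [0,0,0],
    [0,0,0],
  ],
  angular=[
    [0,0,0],
    [0,0,0],
    [0,0,0],
    [0,0,0],
    [0,0,0],
    [0,0,0],
    [0,0,0],
    [0,0,0],
    [0,0,0],
    [0,0,0],
    [0,0,0],
    [0,0,0],
    [0,0,0],
    [0,0,0],
    [0,0,0],
    [0,0,0],
  ],
)

```text
clock: 19.5
position: [0.5986, -0.2383, 0.0311]
ee_rot: [0.545, 3.093, -0.0]
force: [-0.1, 0.4, -1.3]
width: 0.54
gripper_force: 20.0
```

```bash
python3 d.py .599,-.238,.0239; python3 - <<'E'
from cell import arm
import cv2
a=arm.get_image("scene")["frame"][130:290,160:400,::-1]
cv2.imwrite("pics/p3.png",cv2.resize(a,None,fx=2.5,fy=2.5,interpolation=cv2.INTER_CUBIC))
E
```

```text
t 19.5 pos [ 0.5986 -0.2383  0.0311] hdg 70.01 tilt [ 0.001  -0.0004] q [ 0.04  0.69  0.39  1.73 -0.35  0.78  1.82] w 4.97 F [-0.1  0.4 -1.3] 20.0
.599,-.238,.0239 | now [-0.02  0.04  0.72] | az 0.0 | then [-0.02  0.04  0.72]
```

View pics/p3.png

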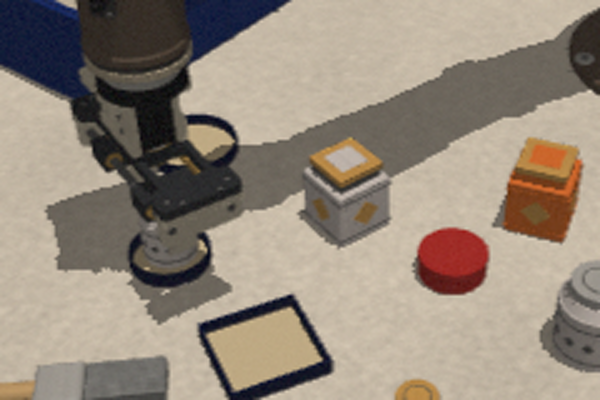

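The round medium caddy is held over its box (crop 170,255), and the square large caddy stands alone at (346,200).

Request:
carry_out(
  claw=[4.3,4.3,4.3,4.3,4.3,4.3],
  delta_pos=[
    [0,0,0.25],
    [0,0,0.2],
    [0,0,0.12],
    [0,0,0.1],
    [0,0,0.08],
    [0,0,0],
  ],
  angular=[
    [0,0,0],
    [0,0,0],
    [0,0,0],
    [0,0,0],
    [0,0,0],
    [0,0,0],
  ],
)

```text
clock: 20.15
position: [0.5983, -0.238, 0.0239]
ee_rot: [0.545, 3.093, 0.001]
force: [-4.0, 2.1, 10.4]
width: 0.542
gripper_force: 20.0
```

Request:
carry_out(
  claw=[6.2,6.2,6.2,6.2,7,8,8.5,8.5,8.5],
  delta_pos=[
    [0,0,0],
    [0,0,0],
    [0,0,0],
    [0,0,-1],
    [0,0,-3],
    [0,0,-4],
    [0,0,-2],
    [0,0,0],
    [0,0,0],
  ],
  angular=[
    [0,0,0],
    [0,0,0],
    [0,0,0],
    [0,0,0],
    [0,0,0],
    [0,0,0],
    [0,0,0],
    [0,0,0],
    [0,0,0],
  ],
)

```text
clock: 21.05
position: [0.5984, -0.238, 0.1233]
ee_rot: [0.545, 3.093, 0.0]
force: [-1.3, -0.9, -1.3]
width: 0.927
gripper_force: 0.0
```

```bash
python3 m2.py caddy_square_large,0,.458,-.1395,-.35; python3 m2.py caddy_round_medium,.003,.599,-.238,0; python3 d.py .458,-.1395,.12,70
```

```text
scene ['caddy_square_large'] [[0.4583, -0.1399, -0.417]] 0.066
top none
scene ['caddy_round_medium'] [[0.5968, -0.2372, 0.223]] 0.064
top none
t 21.45 pos [ 0.5979 -0.238   0.1221] hdg 70.01 tilt [-0.001   0.0002] q [ 0.01  0.59  0.44  1.67 -0.29  0.95  1.78] w 8.52 F [0.7 0.3 0.8] 0.0
.458,-.1395,.12,70 | now [16.52  4.48  0.23] | az 0.0 | then [16.52  4.48  0.21]
```

Request:
carry_out(
  claw=[8.8,8.8,8.8,8.8,8.8,8.8,8.8,8.8,8.8,8.8,8.8,8.8,5.4,5.4,5.4,5.4,5.4,5.4,5.4],
  delta_pos=[
    [1.5,0.4,0],
    [3,0.8,0],
    [4,1.1,0],
    [4,1.1,0],
    [2.8,0.75,0],
    [1.2,0.35,0],
    [0,0,0],
    [0,0,1.5],
    [0,0,3],
    [0,0,3],
    [0,0,1.9],
    [0,0,0],
    [0,0,0],
    [0,0,0],
    [0,0,0],
    [0,0,0],
    [0,0,0],
    [0,0,0],
    [0,0,0],
  ],
  angular=[
    [0,0,0],
    [0,0,0],
    [0,0,0],
    [0,0,0],
    [0,0,0],
    [0,0,0.03],
    [0,0,0],
    [0,0,0],
    [0,0,0],
    [0,0,0],
    [0,0,0],
    [0,0,0],
    [0,0,0],
    [0,0,0],
    [0,0,0],
    [0,0,0],
    [0,0,0],
    [0,0,0],
    [0,0,0],
  ],
)

```text
clock: 23.35
position: [0.4593, -0.1394, 0.0295]
ee_rot: [0.591, 3.084, 0.001]
force: [-0.5, 0.6, 7.4]
width: 0.668
gripper_force: 19.5
```

```bash
python3 d.py .639,-.0907,.06,60.8 .639,-.0907,.031,60.8
```

```text
t 23.35 pos [ 0.4593 -0.1394  0.0295] hdg 68.3 tilt [0.0017 0.    ] q [-0.1   0.5   0.38  2.15 -0.35  0.55  1.73] w 6.15 F [-0.5  0.6  7.4] 19.5
.639,-.0907,.06,60.8 | now [-14.9   11.18  -3.02] | az 0.131 | then [-13.31  13.02  -3.05]
.639,-.0907,.031,60.8 | now [-14.9   11.17  -0.12] | az 0.131 | then [-13.31  13.02  -0.15]
```

Request:
carry_out(
  claw=[5.4,5.4,5.4],
  delta_pos=[
    [0,0,0],
    [0,0,0],
    [0,0,0],
  ],
  angular=[
    [0,0,0],
    [0,0,0],
    [0,0,0],
  ],
  force=25,
)

```text
clock: 23.65
position: [0.4593, -0.1394, 0.0295]
ee_rot: [0.591, 3.084, 0.0]
force: [-0.5, 0.6, 7.5]
width: 0.666
gripper_force: 24.4
```

```bash
python3 d.py; python3 m2.py caddy_square_large,0,.458,-.1395,-.37
```

```text
t 23.65 pos [ 0.4593 -0.1394  0.0295] hdg 68.31 tilt [ 0.0017 -0.    ] q [-0.1   0.5   0.38  2.15 -0.35  0.55  1.73] w 6.13 F [-0.5  0.6  7.5] 24.4
scene ['caddy_square_large'] [[0.461, -0.1379, -0.4133]] 0.444
top none
```

Request:
carry_out(
  claw=[5.4,5.4,5.4,5.4],
  delta_pos=[
    [0,0,0],
    [0,0,-0.3],
    [0,0,-0.7],
    [0,0,0],
  ],
  angular=[
    [0,0,0],
    [0,0,0],
    [0,0,0],
    [0,0,0],
  ],
  force=30,
)

```text
clock: 24.25
position: [0.4588, -0.1395, 0.0395]
ee_rot: [0.591, 3.084, 0.0]
force: [-0.6, -0.9, -1.4]
width: 0.666
gripper_force: 29.2
```

```bash
python3 d.py .639,-.0907,.06,60.8; python3 - <<'E'
from cell import arm
import cv2
a=arm.get_image("scene")["frame"][140:260,210:390,::-1]
cv2.imwrite("pics/p4.png",cv2.resize(a,None,fx=4,fy=4,interpolation=cv2.INTER_CUBIC))
E
```

```text
t 24.25 pos [ 0.4588 -0.1395  0.0395] hdg 68.29 tilt [ 0.001  -0.0001] q [-0.11  0.48  0.39  2.14 -0.33  0.57  1.71] w 6.12 F [-0.6 -0.9 -1.4] 29.2
.639,-.0907,.06,60.8 | now [-14.94  11.2   -2.03] | az 0.131 | then [-13.35  13.05  -2.05]
```

View pics/p4.png

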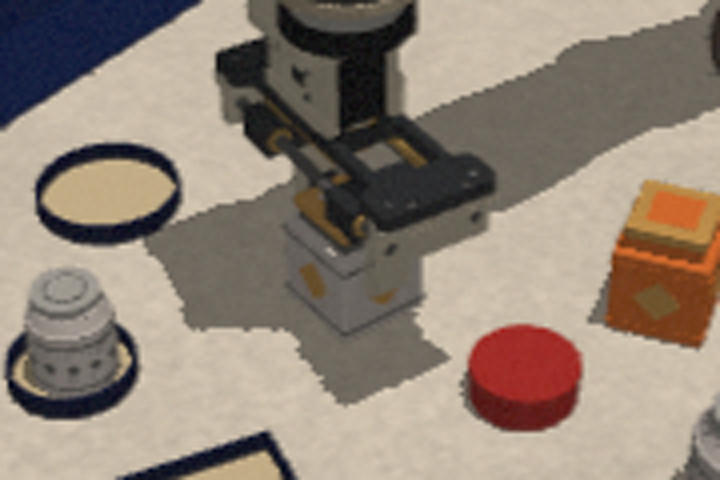

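The square large caddy is lifted straight and sits aligned in the fingers (crop 350,275). The round medium stands in its box (70,330).

Request:
carry_out(
  claw=[5.4,5.4,5.4,5.4,5.4,5.4,5.4,5.4,5.4,5.4,5.4,5.4,5.4,5.4],
  delta_pos=[
    [0,0,-1],
    [0,0,-1.2],
    [-1,1,0],
    [-2.2,2.15,0],
    [-3.2,3.1,0],
    [-3.2,3.1,0],
    [-2.2,2.15,0],
    [-1.55,1.55,0],
    [0,0,0],
    [0,0,0.8],
    [0,0,1],
    [0,0,0.5],
    [0,0,0.2],
    [0,0,0],
  ],
  angular=[
    [0,0,0.065],
    [0,0,0.066],
    [0,0,0],
    [0,0,0],
    [0,0,0],
    [0,0,0],
    [0,0,0],
    [0,0,0],
    [0,0,0],
    [0,0,0],
    [0,0,0],
    [0,0,0],
    [0,0,0],
    [0,0,0],
  ],
)

```text
clock: 25.7
position: [0.6382, -0.0909, 0.0353]
ee_rot: [-0.793, -3.039, 0.0]
force: [1.1, 0.4, -1.8]
width: 0.667
gripper_force: 29.2
```

```bash
python3 d.py .639,-.0907,.0325,60.8
```

```text
t 25.7 pos [ 0.6382 -0.0909  0.0353] hdg 60.76 tilt [-0.0008  0.0002] q [-0.22  0.7   0.44  1.73 -0.39  0.8   1.46] w 6.13 F [ 1.1  0.4 -1.8] 29.2
.639,-.0907,.0325,60.8 | now [-0.07  0.06  0.28] | az -0.001 | then [-0.07  0.06  0.28]
```

Request:
carry_out(
  claw=[5.4,5.4,5.4,5.4],
  delta_pos=[
    [0,0,0.15],
    [0,0,0.1],
    [0,0,0.07],
    [0,0,0],
  ],
  angular=[
    [0,0,0],
    [0,0,0],
    [0,0,0],
    [0,0,0],
  ],
)

```text
clock: 26.1
position: [0.6389, -0.0906, 0.0327]
ee_rot: [0.792, 3.04, 0.0]
force: [0.8, -0.2, -1.6]
width: 0.664
gripper_force: 29.2
```

Request:
carry_out(
  claw=[5.4,5.4,5.4,5.4],
  delta_pos=[
    [0,0,0.05],
    [0,0,0.05],
    [0,0,0.05],
    [0,0,0],
  ],
  angular=[
    [0,0,0],
    [0,0,0],
    [0,0,0],
    [0,0,0],
  ],
)

```text
clock: 26.5
position: [0.6388, -0.0906, 0.0326]
ee_rot: [0.792, 3.04, 0.001]
force: [-6.7, 0.9, 13.8]
width: 0.666
gripper_force: 29.3
```

Request:
carry_out(
  claw=[7.4,7.4,7.4,7.4,8,8.8,8.8,8.8,8.8],
  delta_pos=[
    [0,0,0],
    [0,0,0],
    [0,0,0],
    [0,0,-1],
    [0,0,-3],
    [0,0,-4],
    [0,0,-1.5],
    [0,0,0],
    [0,0,0],
  ],
  angular=[
    [0,0,0],
    [0,0,0],
    [0,0,0],
    [0,0,0],
    [0,0,0],
    [0,0,0],
    [0,0,0],
    [0,0,0],
    [0,0,0],
  ],
)

```text
clock: 27.4
position: [0.6386, -0.0904, 0.126]
ee_rot: [0.792, 3.04, 0.001]
force: [-0.5, 0.2, 1.1]
width: 0.957
gripper_force: 0.0
```

```bash
python3 m2.py caddy_round_large,0,.4675,.1298,0; python3 m2.py caddy_square_large,.003,.639,-.0907,1.06; python3 d.py .4675,.1298,.125
```

```text
scene ['caddy_round_large'] [[0.4684, 0.1304, 0.0491]] 0.064
top none
scene none
top none
t 27.8 pos [ 0.6385 -0.0907  0.1255] hdg 60.78 tilt [-0.0009 -0.    ] q [-0.26  0.59  0.49  1.66 -0.33  0.97  1.41] w 8.83 F [0.7 0.  0.1] 0.0
.4675,.1298,.125 | now [25.68 10.9   0.06] | az 0.0 | then [25.68 10.9   0.05]
```

Request:
carry_out(
  claw=[9.1,9.1,9.1,9.1,9.1,9.1,9.1,9.1,9.1,9.1,9.1,9.1],
  delta_pos=[
    [1.2,0.5,0],
    [2.5,1.1,0],
    [3.5,1.5,0],
    [3.6,1.5,0],
    [3.6,1.5,0],
    [3.6,1.5,0],
    [3.6,1.5,0],
    [2.5,1.1,0],
    [1.6,0.7,0],
    [0,0,0],
    [0,0,0],
    [0,0,0],
  ],
  angular=[
    [0,0,0],
    [0,0,0],
    [0,0,0],
    [0,0,0],
    [0,0,0],
    [0,0,0],
    [0,0,0],
    [0,0,0],
    [0,0,0],
    [0,0,0],
    [0,0,0],
    [0,0,0],
  ],
)

```text
clock: 29.0
position: [0.4681, 0.1291, 0.1262]
ee_rot: [0.794, 3.039, 0.0]
force: [0.4, -0.3, -0.8]
width: 0.993
gripper_force: 0.0
```

```bash
python3 d.py .4678,.13,.028; python3 m2.py caddy_square_large,.003,.639,-.0907,1.06
```

```text
t 29.0 pos [0.4681 0.1291 0.1262] hdg 60.73 tilt [ 0.0007 -0.0001] q [-0.78  0.35  0.51  2.06 -0.24  0.79  0.94] w 9.13 F [ 0.4 -0.3 -0.8] 0.0
.4678,.13,.028 | now [0.08 0.06 9.82] | az 0.0 | then [0.07 0.06 9.82]
scene ['caddy_square_large'] [[0.6381, -0.0908, 1.1211]] 0.034
top ['caddy_square_large'] [[0.6376, -0.0913, 1.1558]] 0.033
```

Request:
carry_out(
  claw=[9.1,9.1,9.1,9.1,9.1,9.1,6,6,6,6,6,6,6],
  delta_pos=[
    [0,0,1.5],
    [0,0,3],
    [0,0,3],
    [0,0,1.5],
    [0,0,0.8],
    [0,0,0],
    [0,0,0],
    [0,0,0],
    [0,0,0],
    [0,0,0],
    [0,0,0],
    [0,0,0],
    [0,0,0],
  ],
  angular=[
    [0,0,0],
    [0,0,0],
    [0,0,0],
    [0,0,0],
    [0,0,0],
    [0,0,0],
    [0,0,0],
    [0,0,0],
    [0,0,0],
    [0,0,0],
    [0,0,0],
    [0,0,0],
    [0,0,0],
  ],
)

```text
clock: 30.5
position: [0.468, 0.1302, 0.0286]
ee_rot: [0.792, 3.039, 0.001]
force: [-1.1, 0.1, 7.4]
width: 0.714
gripper_force: 30.0
```

```bash
python3 d.py .4625,-.3372,.13,20 .4625,-.3372,.031,20
```

```text
t 30.5 pos [0.468  0.1302 0.0286] hdg 60.79 tilt [0.0009 0.0007] q [-0.68  0.51  0.41  2.14 -0.37  0.56  1.06] w 6.57 F [-1.1  0.1  7.4] 30.0
.4625,-.3372,.13,20 | now [-22.33 -41.06 -10.17] | az 0.712 | then [-43.73 -16.51 -10.14]
.4625,-.3372,.031,20 | now [-22.32 -41.07  -0.27] | az 0.712 | then [-43.73 -16.51  -0.24]
```

Request:
carry_out(
  claw=[6,6,6,6,6,6,6,6,6,6,6,6,6,6,6,6,6,6,6,6],
  delta_pos=[
    [0,0,-0.5],
    [0,0,-1.5],
    [0,0,-2.5],
    [0,0,-2.5],
    [0,0,-2],
    [0,0,-1],
    [-1.2,-0.45,0],
    [-2.5,-0.95,0],
    [-3.5,-1.3,0],
    [-3.7,-1.4,0],
    [-3.7,-1.4,0],
    [-3.7,-1.4,0],
    [-3.7,-1.4,0],
    [-3.7,-1.4,0],
    [-3.7,-1.4,0],
    [-3.7,-1.4,0],
    [-3.7,-1.4,0],
    [-3.3,-1.25,0],
    [-2.4,-0.9,0],
    [-1.2,-0.45,0],
  ],
  angular=[
    [0,0,0],
    [0,0,0.142],
    [0,0,0.142],
    [0,0,0.142],
    [0,0,0.142],
    [0,0,0.142],
    [0,0,0],
    [0,0,0],
    [0,0,0],
    [0,0,0],
    [0,0,0],
    [0,0,0],
    [0,0,0],
    [0,0,0],
    [0,0,0],
    [0,0,0],
    [0,0,0],
    [0,0,0],
    [0,0,0],
    [0,0,0],
  ],
)

```text
clock: 32.5
position: [0.4609, -0.3404, 0.1275]
ee_rot: [-1.8, -2.575, 0.002]
force: [-0.3, 0.4, -2.3]
width: 0.714
gripper_force: 30.0
```

Request:
carry_out(
  claw=[6,6,6],
  delta_pos=[
    [0,0,0],
    [0,0,0],
    [0,0,0],
  ],
  angular=[
    [0,0,0],
    [0,0,0],
    [0,0,0],
  ],
)

```text
clock: 32.8
position: [0.4631, -0.3352, 0.1276]
ee_rot: [-1.795, -2.576, -0.002]
force: [0.4, -0.4, -1.5]
width: 0.711
gripper_force: 30.0
```

```bash
python3 d.py .4625,-.3372,.0316; python3 - <<'E'
from cell import arm
import cv2
a=arm.get_image("scene")["frame"][90:290,140:390,::-1]
cv2.imwrite("pics/p5.png",cv2.resize(a,None,fx=2.5,fy=2.5,interpolation=cv2.INTER_CUBIC))
E
```

```text
t 32.8 pos [ 0.4631 -0.3352  0.1276] hdg 20.26 tilt [-0.0004  0.0016] q [ 0.04  0.53  0.72  1.86 -0.43  0.91  1.31] w 6.55 F [ 0.4 -0.4 -1.5] 30.0
.4625,-.3372,.0316 | now [-0.18 -0.13  9.6 ] | az 0.0 | then [-0.17 -0.13  9.6 ]
```

View pics/p5.png

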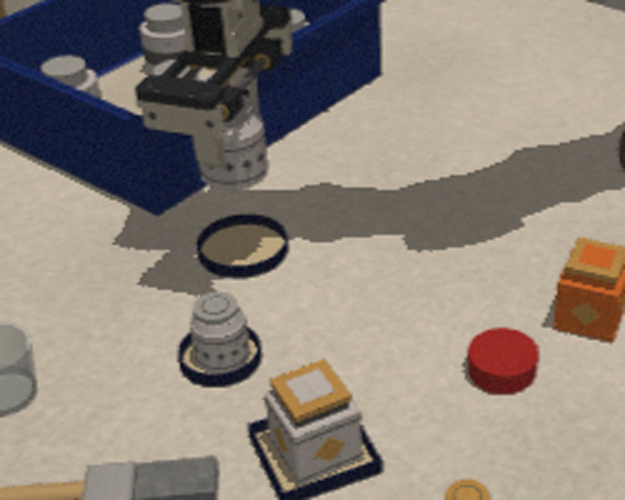

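The round large caddy hangs above its box (crop 243,245) and the gripper is clear of the bin. Both of the other pieces in view stand in their boxes. Lowering now.

Request:
carry_out(
  claw=[6,6,6,6,6,6,6,6],
  delta_pos=[
    [-0.15,-0.1,1.2],
    [0,0,2.5],
    [0,0,2.5],
    [0,0,1.7],
    [0,0,0.8],
    [0,0,0.4],
    [0,0,0.15],
    [0,0,0],
  ],
  angular=[
    [0,0,0],
    [0,0,0],
    [0,0,0],
    [0,0,0],
    [0,0,0],
    [0,0,0],
    [0,0,0],
    [0,0,0],
  ],
)

```text
clock: 33.65
position: [0.4628, -0.3391, 0.0359]
ee_rot: [1.799, 2.575, 0.0]
force: [-0.3, -0.2, -1.3]
width: 0.714
gripper_force: 30.0
```

Request:
carry_out(
  claw=[6,6,6,6,6,6],
  delta_pos=[
    [0.1,0,0.15],
    [0,0,0.12],
    [0,0,0.1],
    [0,0,0.07],
    [0,0,0.05],
    [0,0,0],
  ],
  angular=[
    [0,0,0],
    [0,0,0],
    [0,0,0],
    [0,0,0],
    [0,0,0],
    [0,0,0],
  ],
)

```text
clock: 34.25
position: [0.4623, -0.3379, 0.0316]
ee_rot: [1.799, 2.575, 0.002]
force: [-3.5, 2.8, 12.2]
width: 0.711
gripper_force: 30.0
```

Request:
carry_out(
  claw=[8,8,8,8,8.5,9,9,9,9,9],
  delta_pos=[
    [0,0,0],
    [0,0,0],
    [0,0,0],
    [0,0,-1],
    [0,0,-3],
    [0,0,-4],
    [0,0,-4],
    [0,0,-3],
    [0,0,0],
    [0,0,0],
  ],
  angular=[
    [0,0,0],
    [0,0,0],
    [0,0,0],
    [0,0,0],
    [0,0,0],
    [0,0,0],
    [0,0,0],
    [0,0,0],
    [0,0,0],
    [0,0,0],
  ],
)

```text
clock: 35.25
position: [0.4625, -0.338, 0.1815]
ee_rot: [1.798, 2.574, 0.001]
force: [0.7, -0.1, -0.6]
width: 0.98
gripper_force: 0.0
```

```bash
python3 d.py; for a in caddy_round_large,.003,.4625,-.3372,0 caddy_square_large,.003,.639,-.0907,1.06 caddy_round_medium,.003,.599,-.238,0 caddy_square_medium,.003,.604,.206,1.12 pot_round_small,.003,.6375,.0638,0; do python3 m2.py $a; done;  python3 - <<'E'
from cell import arm
import cv2
a=arm.get_image("scene")["frame"][130:370,170:470,::-1]
cv2.imwrite("pics/p6.png",cv2.resize(a,None,fx=2.5,fy=2.5,interpolation=cv2.INTER_CUBIC))
E
```

```text
t 35.25 pos [ 0.4625 -0.338   0.1815] hdg 20.12 tilt [ 0.0017 -0.0004] q [ 0.    0.47  0.77  1.81 -0.37  1.02  1.27] w 9.02 F [ 0.7 -0.1 -0.6] 0.0
scene ['caddy_round_large'] [[0.4625, -0.3376, 0.1605]] 0.055
top ['caddy_round_large'] [[0.4631, -0.3311, 0.0073]] 0.847
scene ['caddy_square_large'] [[0.6387, -0.0899, 1.0955]] 0.045
top ['caddy_square_large'] [[0.6382, -0.0913, 1.1637]] 0.052
scene ['caddy_round_medium'] [[0.5973, -0.2368, 0.0967]] 0.095
top ['caddy_round_medium'] [[0.5952, -0.238, 0.2934]] 0.045
scene ['caddy_square_medium'] [[0.6044, 0.2072, 1.1382]] 0.052
top ['caddy_square_medium'] [[0.6029, 0.2053, 1.0838]] 0.04
scene ['pot_round_small'] [[0.6381, 0.0645, 0.0583]] 0.087
top ['pot_round_small'] [[0.6359, 0.0628, 0.2247]] 0.163
```

View pics/p6.png

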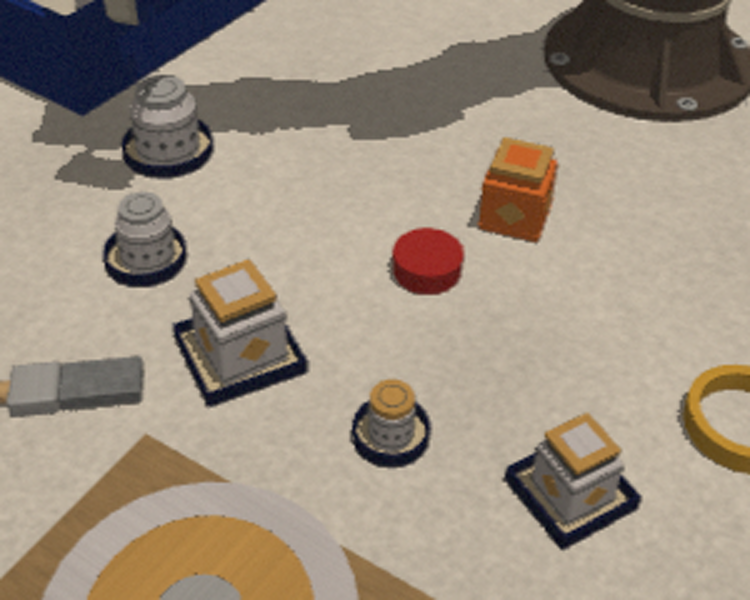

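All five pieces stand upright and centred in their own boxes: round large (167,125), round medium (145,240), square large (240,325), pot (391,415) and square medium (575,475). The gripper is clear, so I'm handing in.

```bash
python3 -c "
from cell import arm
print(arm.sign_off())"
```

```text
the job is handed in; nothing more can be done
None
```

I packed all five pewter pieces: each stands upright in its own box base, within about 4 mm of centre by camera measurement, with nothing dropped or tipped, and I handed the job in at about 36 s (no verdict was shown).

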